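Find the rocking corner of the lens plate and press its shim flat

ROBOT

A 6-joint arm with a two-finger parallel gripper is mounted at the origin on a cart in front of the work surface, level with it; the furniture and walls round the work are solid. World frame = base frame: x ahead of the robot, y to its left, z up, the work surface at z = 0. Lengths are in mm, angles in rad, forces in N, time in s.
With the tool pointing down it reaches from about 300 to 775 mm from the base axis. Payload 14.6 kg.
Tool frame: the origin (TCP) lies midway between the tips of the shut fingers; the grasp point (between the pads) lies 19 mm behind it; y points along the fingers, z is the direction in which the jaws open and shut, and the axes are right-handed (so a half turn about y gives the same grasp; the last joint's range is limited). The gripper opens to 94 mm and grips with 3 to 60 N. Pads are 16 mm wide; open, the fingers measure 119 mm over their backs; the gripper's body (75 mm by 177 mm) begins 78 mm behind the grasp point.
Start: joints at [1.21, 0.3, 1.521, -0, 1.321, -0.067], TCP at [159.273, 526.423, 205.446] pointing down, gripper open.
Joint ranges: [-3.03, 3.03], [-0.79, 2.21], [0.23, 2.52], [-1.04, 4.18], [0, 3.07], [-2.55, 2.55]. Speed limits (rad/s): [2.22, 2.22, 2.57, 3.14, 3.14, 3.14].

INTERFACE

Orientations are given as [roll, pitch, yaw] about the fixed x, y, z axes, in that order (R = Rz(yaw) Ry(pitch) Rx(roll)).
In Python, from cell import manip gives the robot as it stands.
- The arm moves only by the tool play_rows, never from a script. Its argument "series" is a list of rows, each a list of 3 entries, a list of its own where there are three numbers: the shift along the tool's x, y, z in m, then the turn about the tool's y in rad, then the closure, from 0 (fully open) to 1 (shut). In form: [[[dx, dy, dz], twist, grip], ...]. A call has 1 to 20 rows; each row is the pose to reach, as a shift and turn from the pose measured when the call began, along the tool's axes at that moment; what a row does not reach only later rows make up. A row lasts 1/10 s, in which the tool goes at most 50 mm and 8.59 degrees, less where a joint would pass 70% of its speed; a pose out of reach is approached as far as the arm can. A call with a gripper value outside its range is refused whole. The fingers move at their own pace and stop on an object; "squeeze" is the grip in N (left out, the last holds). Time passes only in rows, so rows that repeat a pose let the fingers close. It gives the time, the measured TCP pose, the force and the opening at its end, in the units of the state.
- manip.read_state(): the state, without advancing time (a new reading comes with each control period).
- manip.camera(name): name is "scene" or "side" or "wrist"; returns the picture (420x560x3 uint8, red, green, blue); there is no depth.
- manip.camera_params(name): a dict with "K" (3x3 intrinsics, pixels), "rvec" (rotation vector, rad) and "tvec" (3), from world to camera coordinates, as OpenCV has them. Camera axes: x right, y down, z forward; pixel columns grow to the right and rows downward; lengths in mm; the calibration is good to about 2 mm. The wrist camera is an equidistant fisheye: a pixel r from the principal point sees the ray r / f radians off the axis. A picture is of the moment at which its call begins: read the wrist's pose just before it. camera_params takes no time and is no camera call; for the wrist camera it gives the pose at the moment of the call.
- manip.sign_off(): hands the job in, once; it reports no verdict.
The state is a dict: "clock": time; "joints": joint angles; "qd": joint speeds; "effort": joint torques, N m; "eef_pos": TCP position; "eef_rot": TCP orientation; "wrist_force": force on the tool from outside, world axes, zero at the start; "moment": the same for the moment, N m; "finger_gap": finger opening in mm.
Only numpy, scipy, OpenCV 4.12 (cv2) and the standard library are available. Lean on these libraries where they do the work, as an engineer would, in place of code of your own. Each camera call takes 0.05 s, during which the arm holds its last target. There are 200 camera calls.

TASK

The levelling plate that carries the lens rocks: one of its four corners gives under a push. With closed fingertips press down on one corner after another until you find the one that sinks, then press the raised shim tongue beside that corner fully flat. Leave the other three shims raised, do not lift or shift the plate or its lens, and leave the other things on the table alone.

Things in the scene. Friction and masses are not known exactly. Their poses are not given: they have to be found in the camera images.
- jig_base: fixed grey base of the levelling jig, 190 mm (its x) by 266 mm (its y), 8 mm thick; origin at the centre of its underside, on the table; its x points from the front (robot side) to the rear, its y to the left
- plate: loose aluminium plate, 180 x 180 x 10 mm, about 0.85 kg, lying on the four feet; origin at the centre of its underside, 24 mm above the table; axes as the base's. Four white pins, 9 mm high, 67 mm from its centre on its x and y axes, fence in the lens. Pressed from above, three corners stand firm; one gives from about 1.5 N on, sinks 4 mm (on its stop at about 4 N), lifting the corner diagonally opposite as much, and springs back when released
- lens: round clear spare lens in its cell, 121 mm across, 14 mm high, lying loose in the middle of the plate; origin on its axis, 7.5 mm above the underside of the plate
- telltale_a (a point): centre of the top of a rubber tell-tale collar, 18 mm across and 3 mm high, on the pin of one of the four like feet (20 mm round steel stubs on the base, one under each corner of the plate); which of a to d stands at which corner changes, and one of the four feet, not known which, is slack. Starts 22.8 mm above the table, 1.2 mm under the plate; if the plate's corner sinks it is pushed down (by up to 2.8 mm) and stays there. Hidden under the plate, not to be handled
- telltale_b (a point): centre of the top of a rubber tell-tale collar, 18 mm across and 3 mm high, on the pin of one of the four like feet (20 mm round steel stubs on the base, one under each corner of the plate); which of a to d stands at which corner changes, and one of the four feet, not known which, is slack. Starts 22.8 mm above the table, 1.2 mm under the plate; if the plate's corner sinks it is pushed down (by up to 2.8 mm) and stays there. Hidden under the plate, not to be handled
- telltale_c (a point): centre of the top of a rubber tell-tale collar, 18 mm across and 3 mm high, on the pin of one of the four like feet (20 mm round steel stubs on the base, one under each corner of the plate); which of a to d stands at which corner changes, and one of the four feet, not known which, is slack. Starts 22.8 mm above the table, 1.2 mm under the plate; if the plate's corner sinks it is pushed down (by up to 2.8 mm) and stays there. Hidden under the plate, not to be handled
- telltale_d (a point): centre of the top of a rubber tell-tale collar, 18 mm across and 3 mm high, on the pin of one of the four like feet (20 mm round steel stubs on the base, one under each corner of the plate); which of a to d stands at which corner changes, and one of the four feet, not known which, is slack. Starts 22.8 mm above the table, 1.2 mm under the plate; if the plate's corner sinks it is pushed down (by up to 2.8 mm) and stays there. Hidden under the plate, not to be handled
- corner_front_left (a point): point on the plate's top face over the front left foot, 24 mm in from both edges: press here to test this corner
- tongue_front_left (a point): point on the upper face of the tongue of the front left shim, 26 mm out from its hinge and 10 mm short of its tip: press here, straight down. Moves with the tongue; about 14.5 mm above the table when flat, about 25 mm when raised
- shim_front_left (a joint): hinge of the front left shim: a steel rocker with a tongue 22 mm wide and 36 mm long that stands up outward from the plate's left edge; hinge along the base's x, 93 mm from the base's centre and 13 mm above the table. 0 = raised by 0.42 rad, 0.42 = flat on its stop; stays where it is left, about 3 N at the tongue point moves it. Flat, its inner toe stands 1 mm under that corner of the plate and props it
- corner_front_right (a point): point on the plate's top face over the front right foot, 24 mm in from both edges: press here to test this corner
- tongue_front_right (a point): point on the upper face of the tongue of the front right shim, 26 mm out from its hinge and 10 mm short of its tip: press here, straight down. Moves with the tongue; about 14.5 mm above the table when flat, about 25 mm when raised
- shim_front_right (a joint): hinge of the front right shim: a steel rocker with a tongue 22 mm wide and 36 mm long that stands up outward from the plate's right edge; hinge along the base's x, 93 mm from the base's centre and 13 mm above the table. 0 = raised by 0.42 rad, 0.42 = flat on its stop; stays where it is left, about 3 N at the tongue point moves it. Flat, its inner toe stands 1 mm under that corner of the plate and props it
- corner_rear_left (a point): point on the plate's top face over the rear left foot, 24 mm in from both edges: press here to test this corner
- tongue_rear_left (a point): point on the upper face of the tongue of the rear left shim, 26 mm out from its hinge and 10 mm short of its tip: press here, straight down. Moves with the tongue; about 14.5 mm above the table when flat, about 25 mm when raised
- shim_rear_left (a joint): hinge of the rear left shim: a steel rocker with a tongue 22 mm wide and 36 mm long that stands up outward from the plate's left edge; hinge along the base's x, 93 mm from the base's centre and 13 mm above the table. 0 = raised by 0.42 rad, 0.42 = flat on its stop; stays where it is left, about 3 N at the tongue point moves it. Flat, its inner toe stands 1 mm under that corner of the plate and props it
- corner_rear_right (a point): point on the plate's top face over the rear right foot, 24 mm in from both edges: press here to test this corner
- tongue_rear_right (a point): point on the upper face of the tongue of the rear right shim, 26 mm out from its hinge and 10 mm short of its tip: press here, straight down. Moves with the tongue; about 14.5 mm above the table when flat, about 25 mm when raised
- shim_rear_right (a joint): hinge of the rear right shim: a steel rocker with a tongue 22 mm wide and 36 mm long that stands up outward from the plate's right edge; hinge along the base's x, 93 mm from the base's centre and 13 mm above the table. 0 = raised by 0.42 rad, 0.42 = flat on its stop; stays where it is left, about 3 N at the tongue point moves it. Flat, its inner toe stands 1 mm under that corner of the plate and props it
- screwdriver: bystander: screwdriver with yellow grip, 196 mm long, lying in front of the jig, to the right; origin under its centre
- caliper: bystander: sliding caliper, 225 mm long, lying behind the jig; origin under its centre
- insert_tray: bystander: small black tray of brass inserts, 62 x 90 x 22 mm, standing in front of the jig, to the left; origin under its centre

How it is judged:
By the outcome, as a careful person would: the job done as asked, in the order asked, and still so for the second after the job is handed in, with the robot touching nothing.
It also fails if it takes over 48 s, if anything falls off the work surface, if the arm or the gripper's body presses on something with over 40 N, if the wrist force passes 120 N, or if a joint passes its speed limit or range.

## Working session

There is one attempt and no reset: what is moved stays moved. The work goes in short steps, Python scripts to look and compute and a tool call to move; the robot and the scene stay as the last step left them, time stands still between calls to the robot, and variables do not carry over. Pictures are saved under pics/ and viewed, about 8 in all and at most 12, crops included, and the job is handed in when it is done.

Besides the shell and the picture viewer there is one more tool, called by a JSON object that holds its "method" and its "body", one argument or row to a line. play_rows: Moves the arm, as the interface text tells. Its arguments: {"type":"object","properties":{"series":{"type":"array","items":{"type":"array"}},"squeeze":{"type":"number"}},"required":["series"]}

```bash
mkdir -p pics; ls; python3 - <<'E'
from cell import manip
import cv2
s=manip.read_state();print(s)
for n in("scene","side","wrist"):
    p=manip.camera_params(n);print(n,p)
    cv2.imwrite(f"pics/{n}0.png",manip.camera(n)[:,:,::-1])
E
```

```text
pics
{'clock': 0.0, 'joints': array([ 1.21040346e+00,  3.00477471e-01,  1.52157476e+00,  4.02893160e-05,
        1.32071908e+00, -6.66098876e-02]), 'qd': array([-0.00080504,  0.0017878 ,  0.00045204,  0.00203076,  0.00039279,
       -0.00086056]), 'effort': array([-7.48571620e-04, -5.31818676e+01, -3.52739418e+01,  7.08112679e-02,
        2.44912470e-02, -1.01363171e-04]), 'eef_pos': array([159.17055316, 526.18745156, 204.885518  ]), 'eef_rot': array([-1.57196977e+00,  1.17389596e-04, -2.93793047e-01]), 'wrist_force': array([-0.39248255,  0.40430419,  0.36355524]), 'moment': array([-0.07341348, -0.02107045, -0.00706656]), 'finger_gap': 93.67573510454763}
scene {'K': array([[429.47230808,   0.        , 280.71685152],
       [  0.        , 429.47230808, 211.97832127],
       [  0.        ,   0.        ,   1.        ]]), 'rvec': array([ 1.92365962, -0.49705457,  0.31445574]), 'tvec': array([-489.73256892,  171.51622987,  681.12868726])}
side {'K': array([[506.49725211,   0.        , 268.72750949],
       [  0.        , 506.49725211, 199.04344955],
       [  0.        ,   0.        ,   1.        ]]), 'rvec': array([ 2.17784184, -0.32782923,  0.15666121]), 'tvec': array([-523.96358046,  161.81724205, 1169.51630907])}
wrist {'K': array([[325.1922621 ,   0.        , 287.99269714],
       [  0.        , 325.1922621 , 208.67255003],
       [  0.        ,   0.        ,   1.        ]]), 'rvec': array([-2.35479781, -1.74858044, -0.22040397]), 'tvec': array([-549.99968846,  -26.22912967,  389.42551316])}
```

```bash
python3 - <<'E'
import cv2,numpy as np
for n in("scene","side"):
    cv2.imwrite(f"pics/{n}0b.png",cv2.resize(cv2.imread(f"pics/{n}0.png"),(800,600),interpolation=cv2.INTER_CUBIC))
E
```

```text
(no output)
```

View pics/scene0b.png

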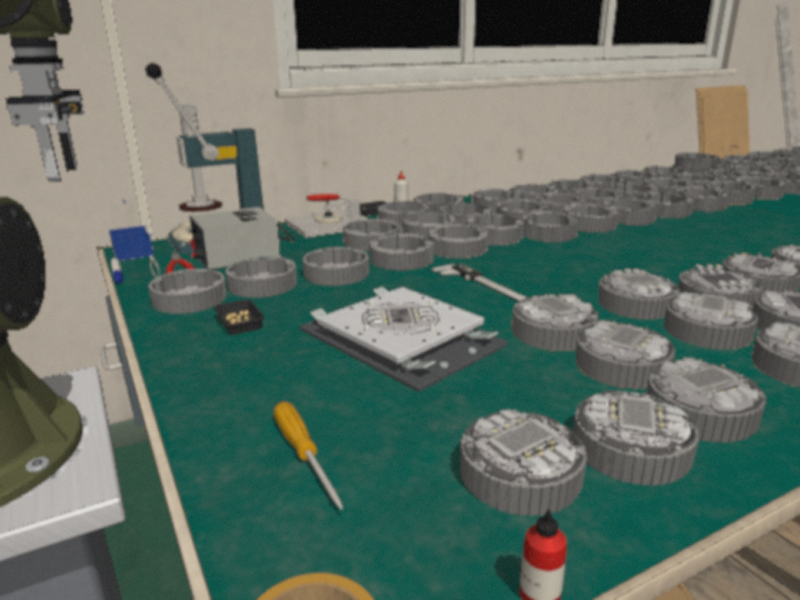

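View pics/side0b.png

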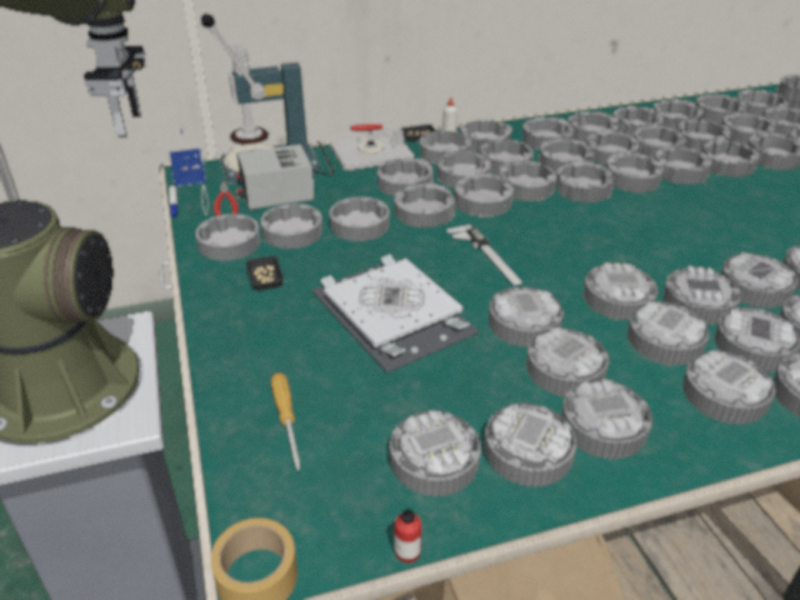

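The scene and side views show the plate at roughly (402,288), (486,322), (402,360) and (316,322) in the scene picture. In side they are (400,260), (462,303), (387,346) and (322,290). I'll convert these to positions.

```bash
cat > h.py <<'E'
import numpy as np,cv2
from cell import manip
from scipy.spatial.transform import Rotation as Ro
def ray(p,uv,fish=False):
    R=cv2.Rodrigues(p['rvec'])[0];C=-R.T@p['tvec'];K=p['K']
    d=np.array([(uv[0]-K[0,2])/K[0,0],(uv[1]-K[1,2])/K[1,1],1.])
    if fish:
        r=np.hypot(d[0],d[1]);s=np.sin(r)/r if r>1e-9 else 1
        d=np.array([d[0]*s,d[1]*s,np.cos(r)])
    return C,R.T@d
def onz(p,uv,z,fish=False):
    C,d=ray(p,uv,fish);return C+d*(z-C[2])/d[2]
def proj(p,X,fish=False):
    R=cv2.Rodrigues(p['rvec'])[0];c=R@np.asarray(X,float)+p['tvec'];K=p['K']
    if fish:
        h=np.hypot(c[0],c[1]);t=np.arctan2(h,c[2]);d=c[:2]/h*t
    else: d=c[:2]/c[2]
    return np.array([K[0,0]*d[0]+K[0,2],K[1,1]*d[1]+K[1,2]])
def Rt(s): return Ro.from_euler('xyz',s['eef_rot']).as_matrix()
def totool(s,X): return Rt(s).T@(np.asarray(X)-s['eef_pos'])
E
python3 - <<'E'
from h import *
for n,L in(("scene",[(402,288),(486,322),(402,360),(316,322)]),("side",[(400,260),(462,303),(387,346),(322,290)])):
    p=manip.camera_params(n)
    print(n,[onz(p,np.array(c)*.7,34).round() for c in L])
s=manip.read_state();print(Rt(s).round(2)); p=manip.camera_params("wrist");R=cv2.Rodrigues(p['rvec'])[0];print((-R.T@p['tvec']).round(),R.round(2))
E
```

```text
scene [array([628., 125.,  34.]), array([671., -58.,  34.]), array([ 505., -100.,   34.]), array([450.,  69.,  34.])]
side [array([619., 128.,  34.]), array([682., -34.,  34.]), array([ 521., -105.,   34.]), array([454.,  78.,  34.])]
[[ 0.96 -0.    0.29]
 [-0.29 -0.    0.96]
 [-0.   -1.   -0.  ]]
[ 91. 547. 384.] [[ 0.29  0.96  0.  ]
 [ 0.93 -0.28  0.25]
 [ 0.24 -0.07 -0.97]]
```

{"method": "play_rows", "body": {
  "series": [
    [[0.04,0,-0.03],-0.1,1],
    [[0.08,0,-0.06],-0.2,1],
    [[0.12,0,-0.09],-0.3,1],
    [[0.16,0,-0.12],-0.4,1],
    [[0.2,0,-0.15],-0.5,1],
    [[0.24,0,-0.18],-0.6,1],
    [[0.28,0,-0.21],-0.6,1],
    [[0.32,0,-0.24],-0.6,1],
    [[0.36,0,-0.27],-0.6,1],
    [[0.4,0,-0.3],-0.6,1],
    [[0.44,0,-0.33],-0.6,1],
    [[0.48,0,-0.36],-0.6,1],
    [[0.51,0,-0.375],-0.6,1],
    [[0.51,0,-0.375],-0.6,1],
    [[0.51,0,-0.375],-0.6,1]
  ],
  "squeeze": 10
}}

```text
clock: 1.65
eef_pos: [538.6, 19.3, 204.7]
eef_rot: [-1.571, 0.002, 0.305]
wrist_force: [0.2, -0.1, -0.4]
finger_gap: 0.5
```

```bash
python3 - <<'E'
from h import *
p=manip.camera_params("wrist");s=manip.read_state()
im=manip.camera("wrist");cv2.imwrite("pics/w1.png",cv2.resize(im[:,:,::-1],(800,600),interpolation=cv2.INTER_CUBIC));cv2.imwrite("pics/w1s.png",im[:,:,::-1])
np.save("w1.npy",np.r_[p['rvec'],p['tvec']])
print(s['eef_pos'],s['eef_rot'],s['wrist_force'],s['finger_gap'],s['clock'])
E
```

```text
[538.57220997  19.34465661 204.71307919] [-1.57094027  0.00166086  0.30506838] [ 0.17046923 -0.12176651 -0.39427519] 0.5176467319172677 1.65
```

View pics/w1.png

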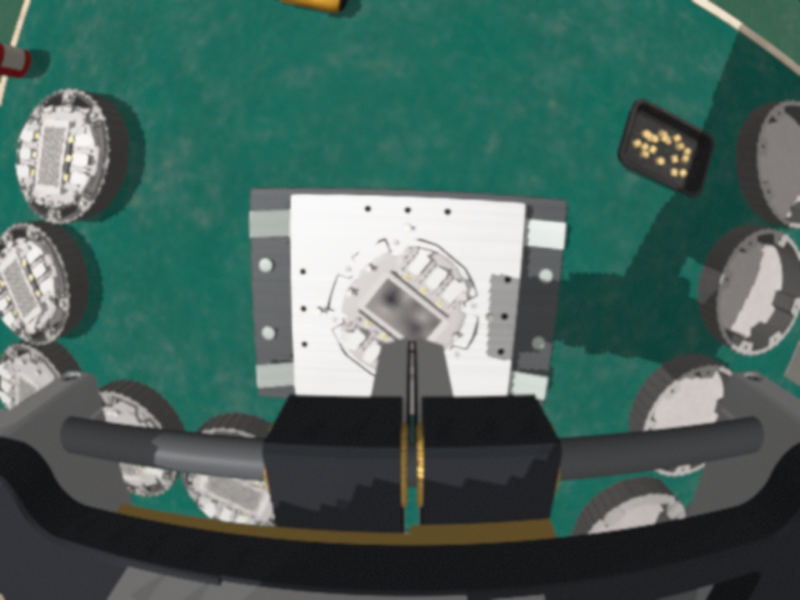

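Wrist view: front is up and the robot's left is on the right. The plate's front corners are at (292,193) right and (525,203) left; the base's front corners are at (250,188) and (567,200). I'll fit the pose and overlay it.

```bash
python3 - <<'E'
from h import *
from scipy.optimize import least_squares
p=manip.camera_params("wrist");w=np.load("w1.npy");p=dict(K=p['K'],rvec=w[:3],tvec=w[3:])
obs=[((-90,-90,34),(292,193)),((-90,90,34),(525,203)),((-95,-133,8),(250,188)),((-95,133,8),(567,200))]
def W(q,X): c,s=np.cos(q[2]),np.sin(q[2]);return np.array([q[0]+c*X[0]-s*X[1],q[1]+s*X[0]+c*X[1],X[2]])
f=lambda q:np.concatenate([proj(p,W(q,X),True)/.7-np.array(u) for X,u in obs])
r=least_squares(f,[567,10,.32]);q=r.x;print(q,r.fun.round(1));np.save("q.npy",q)
im=cv2.imread("pics/w1.png")
L=[(-90,-90,34),(-90,90,34),(90,90,34),(90,-90,34),(-95,-133,8),(-95,133,8),(95,133,8),(95,-133,8)]
P=[tuple(np.int32(proj(p,W(q,X),True)/.7)) for X in L]
for a in(0,4):
    for i in range(4): cv2.line(im,tuple(map(int,P[a+i])),tuple(map(int,P[a+(i+1)%4])),(0,0,255),1)
for sx in(-66,66):
    for sy in(-1,1):
        for X in((sx,66*sy,34),(sx,sy*117,25)):
            cv2.circle(im,tuple(map(int,proj(p,W(q,X),True)/.7)),3,(255,0,0),1)
            print(X,W(q,X).round(1))
cv2.imwrite("pics/w1o.png",im[150:450,200:620].repeat(1,0))
E
```

```text
[5.68461061e+02 2.24621670e+01 2.64736151e-01] [-1.4  0.9  1.   0.2 -0.5 -0.8  1.  -0.2]
(-66, -66, 34) [522.  -58.5  34. ]
(-66, -117, 25) [ 535.4 -107.7   25. ]
(-66, 66, 34) [487.5  68.9  34. ]
(-66, 117, 25) [474.1 118.1  25. ]
(66, -66, 34) [649.4 -24.   34. ]
(66, -117, 25) [662.8 -73.2  25. ]
(66, 66, 34) [614.9 103.4  34. ]
(66, 117, 25) [601.5 152.7  25. ]
```

View pics/w1o.png

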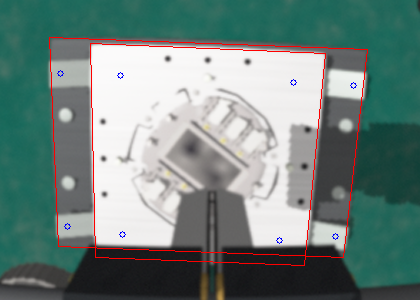

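The overlay matches the four tongues to about 2 px (1.5 mm). Testing the front left corner first.

{"method": "play_rows", "body": {
  "series": [
    [[-0.017,0.04,0.031],0.04,1],
    [[-0.034,0.08,0.063],0.04,1],
    [[-0.034,0.12,0.063],0.04,1],
    [[-0.034,0.15,0.063],0.04,1],
    [[-0.034,0.164,0.063],0.04,1],
    [[-0.034,0.168,0.063],0.04,1],
    [[-0.034,0.169,0.063],0.04,1],
    [[-0.034,0.17,0.063],0.04,1],
    [[-0.034,0.171,0.063],0.04,1],
    [[-0.034,0.172,0.063],0.04,1],
    [[-0.034,0.172,0.063],0.04,1]
  ]
}}

```text
clock: 2.8
eef_pos: [487.0, 69.8, 33.4]
eef_rot: [-1.571, 0.0, 0.266]
wrist_force: [0.6, 0.8, 2.4]
finger_gap: 0.4
```

{"method": "play_rows", "body": {
  "series": [
    [[0,0.0015,0],0,1],
    [[0,0.0025,0],0,1],
    [[0,0.0025,0],0,1]
  ]
}}

```text
clock: 3.1
eef_pos: [486.9, 69.9, 30.9]
eef_rot: [-1.571, 0.0, 0.266]
wrist_force: [-1.7, 1.6, 2.8]
finger_gap: 0.5
```

{"method": "play_rows", "body": {
  "series": [
    [[0,0.0015,0],0,1],
    [[0,0.0025,0],0,1],
    [[0,0.0025,0],0,1]
  ]
}}

```text
clock: 3.4
eef_pos: [487.1, 69.9, 29.9]
eef_rot: [-1.571, 0.0, 0.266]
wrist_force: [-12.1, 1.0, 28.5]
finger_gap: 0.5
```

```bash
python3 - <<'E'
from h import *
s=manip.read_state();print(s['eef_pos'],s['wrist_force'],s['clock'])
im=manip.camera("side");a=im[150:270,200:350];cv2.imwrite("pics/s2.png",cv2.resize(a[:,:,::-1],None,fx=5,fy=5,interpolation=cv2.INTER_CUBIC))
E
```

```text
[487.08672926  69.94575645  29.92887257] [-12.06920521   0.97283893  28.48544634] 3.4
```

View pics/s2.png

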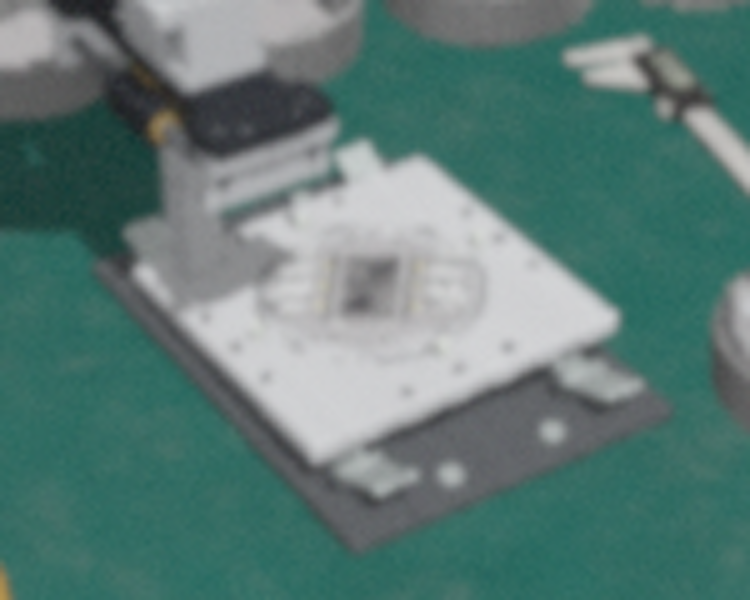

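The front left corner sank from z = 33.9 to 29.9 and hit its stop at 28 N. The side crop shows the plate in place and the right-hand shims raised. I'll lift straight up, move over the front left tongue and press.

{"method": "play_rows", "body": {
  "series": [
    [[0,-0.003,0],0,1],
    [[0,-0.006,0],0,1],
    [[0,-0.02,0],0,1],
    [[0,-0.035,0],0,1],
    [[0,-0.035,0.025],0,1],
    [[0,-0.035,0.05],0,1],
    [[0,-0.035,0.05],0,1],
    [[0,-0.02,0.05],0,1],
    [[0,-0.005,0.05],0,1],
    [[0,0,0.05],0,1],
    [[0,0.003,0.05],0,1],
    [[0,0.006,0.05],0,1],
    [[0,0.009,0.05],0,1],
    [[0,0.012,0.05],0,1],
    [[0,0.014,0.05],0,1],
    [[0,0.0155,0.05],0,1],
    [[0,0.0165,0.05],0,1],
    [[0,0.0165,0.05],0,1]
  ]
}}

```text
clock: 5.25
eef_pos: [474.4, 118.4, 14.4]
eef_rot: [-1.571, -0.001, 0.266]
wrist_force: [-4.6, 3.8, 15.8]
finger_gap: 0.2
```

{"method": "play_rows", "body": {
  "series": [
    [[0,0.0008,0],0,1],
    [[0,0.0008,0],0,1],
    [[0,-0.005,0],0,1],
    [[0,-0.02,0],0,1],
    [[0,-0.06,0],0,1],
    [[0,-0.1,0],0,1],
    [[0,-0.14,-0.02],0,1],
    [[0.02,-0.19,-0.06],0,1],
    [[0.036,-0.19,-0.1],0,1],
    [[0.036,-0.19,-0.113],0,1],
    [[0.036,-0.19,-0.113],0,1],
    [[0.036,-0.19,-0.113],0,1]
  ]
}}

```text
clock: 6.45
eef_pos: [538.1, 18.9, 203.7]
eef_rot: [-1.571, 0.0, 0.266]
wrist_force: [0.6, 0.1, 0.0]
finger_gap: 0.7
```

```bash
python3 - <<'E'
from h import *
s=manip.read_state();print(s['eef_pos'],s['wrist_force'],s['clock'])
a=cv2.resize(manip.camera("wrist")[:,:,::-1],(800,600),interpolation=cv2.INTER_CUBIC)[160:430,220:600]
a0=cv2.imread("pics/w1.png")[160:430,220:600]
cv2.imwrite("pics/w3.png",np.hstack([a0,a]))
b=manip.camera("side")[150:270,200:350,::-1]
b0=cv2.imread("pics/side0.png")[150:270,200:350]
cv2.imwrite("pics/s3.png",cv2.resize(np.hstack([b0,b]),(800,320),interpolation=cv2.INTER_CUBIC))
E
```

```text
[538.10507397  18.9101419  203.73823674] [0.63881908 0.10379562 0.03350489] 6.45
```

View pics/w3.png

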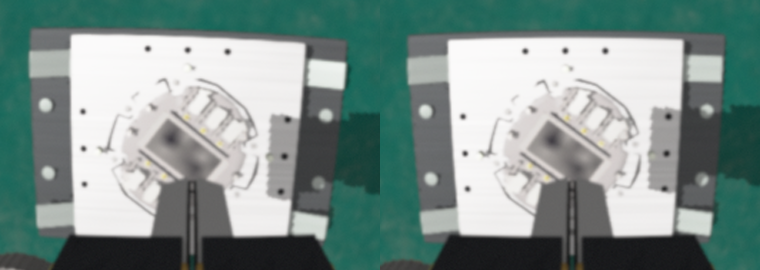

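View pics/s3.png

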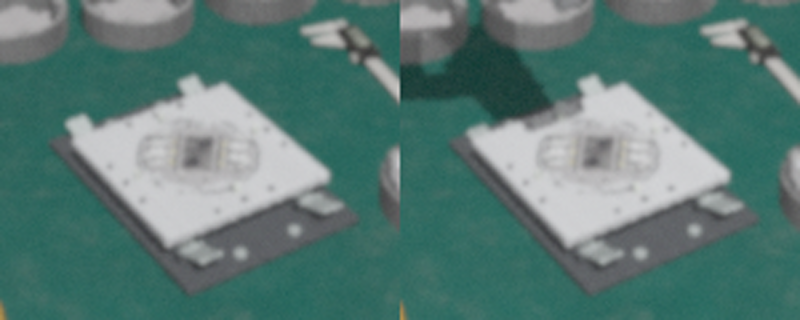

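The side before/after shows the front left tongue, at (480,132), now down. The other three are still raised, and the plate and lens look unmoved. Handing in.

```bash
python3 -c "
from cell import manip
manip.sign_off()"
```

```text
the job is handed in; nothing more can be done
```

I found the sinking corner, pressed its shim flat and handed the job in at about 6.5 s on the robot's clock. The hand-in gives no verdict.

- **Finding the corner:** I pressed the front left corner first. It gave at about 2.5 N and sank 4 mm (fingertip height 33.9 to 29.9 mm). It then hit its stop, where the force rose to 28 N, with about 12 N of sideways force that went away on lifting. I did not test the other three corners, because the first one was the one that sinks.
- **Pressing the shim:** I pressed the front left tongue down to 14.4 mm, its flat height, with about 16 N. I then pressed 0.8 mm further and lifted straight off.
- **Last checks:** Before-and-after pictures from the wrist and side cameras show the front left tongue down and the other three still raised. The plate and lens have not visibly moved. The tool was clear, with wrist force near zero. I did not press the corner again to confirm that the shim now props it.
- **One disagreement:** The fitted plate outline was about 6 mm narrow at the rear left in the wrist picture. The tongue positions matched to about 1.5 mm, and it did not affect the front left corner.

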